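# Take the probe case out of the temperature log file and close its rings

## Robot

A 7-joint arm with a two-finger parallel gripper is mounted at the origin on the work surface. World frame = base frame: x ahead of the robot, y to its left, z up, the work surface at z = 0. Lengths are in m, angles in rad, forces in N, time in s.
With the tool pointing down it reaches from about 0.4 to 0.85 m from the base axis. Payload 6.9 kg.
Tool frame: the origin (TCP) lies at the very end of the fingers, on their centre line; the grasp point (between the pads) lies 19 mm behind it; z points along the fingers, y is the line along which they close (so a half turn about z gives the same grasp; the last joint's range is limited). The gripper opens to 85 mm and grips with 20 to 120 N. Pads are 22 mm wide; open, the fingers measure 114 mm over their backs; the gripper's body (76 mm by 85 mm) begins 54 mm behind the grasp point. The pads swing forward as they close: fully open they stand 13 mm farther back than shut.
Start: joints at [1.234, 0.507, -0.238, 1.5, 0.126, 1.149, -0.155], TCP at [0.267, -0.565, 0.231] pointing down, gripper open.
Joint ranges: [-3.08, 3.08], [-0.24, 2.05], [-1.43, 1.35], [0, 2.5], [-1.52, 4.66], [0.17, 1.96], [-2.89, 2.89]. Speed limits (rad/s): [2.39, 2.39, 3.14, 3.14, 3.14, 3.14, 3.14].

## Interface

Orientations are given as [roll, pitch, yaw] about the fixed x, y, z axes, in that order (R = Rz(yaw) Ry(pitch) Rx(roll)).
In Python, from bench import robot, viewer gives the robot as it stands. The module is installed in compiled form; this text tells all that it offers.
- The arm moves only by the tool step_arm, never from a script. Its argument "motion" is one flat list of numbers, 4 for each row, row after row: the shift along the tool's x, y, z normalised to -1 to 1, where 1 is 800 mm, then the turn about the tool's z normalised to -1 to 1, where 1 is 180 degrees. A call has exactly 5 rows; each row shifts and turns the commanded pose from where the row before left it, along the tool's axes as they then stand; what a row does not reach is not made up. A row lasts 1/10 s, in which the tool goes at most 50 mm and 8.59 degrees, less where a joint would pass 70% of its speed; a pose out of reach is approached as far as the arm can. A call with a number of a shift or a turn outside -1 to 1 is refused whole. A call with a gripper value outside its range is refused whole. "hand" is the opening, from 0 (shut) to 1 (fully open), set as the call begins (left out, the last holds). The fingers move at their own pace and stop on an object; "force" is the grip in N (left out, the last holds). Time passes only in rows, so rows that do not move let the fingers close, or fill a call up. It gives the time, the measured TCP pose, the force, the opening and the grip force at its end, in the units of the state.
- robot.read_state(): the state, without advancing time (a new reading comes with each control period).
- viewer.read_camera(name): name is "scene" or "top" or "wrist"; returns a dict with "frame" (420x560x3 uint8, blue, green, red), "depth" (420x560 float32, m along the optical axis (not along the pixel's ray), 0 where there is no reading), "fov_y" (degrees; the focal length in pixels is half the picture's height over the tangent of half this angle, whatever the lens; pixels are square), "cx", "cy" (the principal point, pixels), "origin" and "rotation" of the camera in the world. Camera axes: x right, y down, z forward; pixel columns grow to the right and rows downward; lengths in m; the calibration is good to about 2 mm. A picture is of the moment at which its call begins.
- robot.sign_off(): hands the job in; it is judged then, once.
The state is a dict: "clock": time; "q": joint angles; "joint_vel": joint speeds; "joint_torque": joint torques, N m; "tool_pos": TCP position; "tool_rot": TCP orientation; "wrist_force": force on the tool from outside, world axes, zero at the start; "wrist_torque": the same for the moment, N m; "gripper_width": finger opening in m; "grasp_force": force on a finger pad.
Only numpy, scipy, OpenCV 4.12 (cv2) and the standard library are available. Lean on these libraries where they do the work, as an engineer would, in place of code of your own. Each camera call takes 0.05 s, during which the arm holds its last target. There are 200 camera calls.

## Task

The orange thermometer-probe case is threaded on the posts of the lever arch file that lies open on the gelato counter. Lift the file's lever so that the arches spring open, take the case off the posts and set it down (do not drop it) flat and right way up inside the steel tray, then press the lever fully down so that the arches are closed on the posts again and the log sheets are safe. Leave the pen, the paper cups and the gelato spade where they are, and the case and tray at rest.

Things in the scene. Friction and masses are not known exactly. Their poses are not given: they have to be found in the camera images.
- file: Blue A5 lever arch file lying open and flat; it does not shift. Origin on the counter under the middle of the arches' shaft; z up, x along the spine, +y towards the spine and front cover, -y towards the pages. Covers 3 mm thick, 236 mm long (x): back cover y = -180 to 54 mm, spine 57 to 128, front cover 132 to 365. Mechanism plate 128 x 62 mm round the origin, top at z = 4.5 mm.
- sheets (a point): Centre of the top of the block of log sheets in the file, 210 (x) x 148 (y) mm, 15 mm above the counter, at file y = -100 mm.
- post_a (a point): Top of one of the two fixed steel posts, 5 mm in diameter, upright; at file x = -40, y = -38, z = 42 mm.
- post_b (a point): Top of the other post, at file x = +40, y = -38, z = 42 mm.
- arches (a joint): Angle (rad) of the two steel arches (4.4 mm bars at file x = -40 and +40), turning together about a shaft along file x at y = 0, z = 8 mm; driven by the lever only. About 0: closed, tips on the posts, crests at z = 56 mm. About 0.75: open, tips at y = -5, z = 59 mm, clear of the posts, the backs leaning to y = +26 mm.
- lever (a joint): Angle (rad) of the lever: 0 down (arches closed), 1.0 up (open). It lies midway between the arches, points to the spine (+y) and slopes up 18 degrees at 0, 75 at 1.0. Over-centre spring: about 5 N up at the pad starts it, past 0.2 it springs up by itself and stays; pressing down takes up to about 9 N at the pad; below 0.15 it snaps down and stays; let go before that it springs up again.
- lever_pivot (a point): The lever's hinge, axis along file x, fixed on the file at x = 0, y = -4, z = 15 mm; frame parallel to the file's.
- lever_pad (a point): Middle of the upper face of the lever's black thumb pad, 52 mm along the lever from lever_pivot and 3.5 mm above that line. Pad 26 mm wide (file x), 20 mm long (38 to 58 mm from the pivot), 4.5 mm thick; the rest of the lever is 15 mm wide. At lever 0 it is at file y = 44, z = 34 mm; at 1.0 at y = 6, z = 66 mm.
- lever_tip (a point): Middle of the pad's free end edge, 58 mm along the lever from lever_pivot. At lever 0 it is at file y = 51, z = 33 mm, overhanging freely with a gap of about 27 mm to the cover below, so that a fingertip fits under it from the spine side.
- case: Hard orange case, 150 (x) x 48 (y) x 18 mm high, about 0.16 kg, with a filing strip 112 x 25 x 3 mm flush with its underside along its +y side (y = 24 to 49 mm) and two 8 mm holes in it at x = -40 and +40, y = 36 mm. Origin at the centre of the box's underside, z up. At the start it lies on the log sheets, the posts through its holes, axes parallel to the file's.
- tray: Open steel tray, 265 (x) x 162 (y) x 20 mm high outside, walls and floor 2 mm, loose, 0.55 kg, empty, on the counter. Origin at the centre of its underside, z up.
- pen: Black and green marker, 135 mm long (its x), 13 mm thick, lying on the log sheets beyond the case (its centre about 75 mm from the case's). Origin on its underside near the middle. Leave it there.
- cups: Stack of nested paper tasting cups, 75 mm in diameter, 78 mm high, upright. Origin at the centre of its foot. Leave it alone.
- spade: Gelato spade lying flat beyond the file: steel blade 105 x 58 mm, white round handle 21 mm thick, 250 mm long in all along its y (blade at +y). Origin on the counter under the front end of the handle, near its middle. Leave it alone.
Mind the look-alikes: they are no part of the job. Of the things that look like the case, the middle-sized one is meant.

How it is judged:
On the way, in this order (a step that is already met when the one before it is completed fails the run):
1. the lever is up and the arches have sprung open (value of joint lever above 0.85 rad and value of joint arches above 0.55 rad), for 0.2 s.
2. the case lies flat in the tray, off the file, the arches still open (value of joint arches above 0.4 rad and z of case in the frame of tray below 0.008 m and horizontal distance between case and tray below 0.1 m and angle between case's own z axis and vertical below 0.1 rad), for 0.2 s.
At the end, for the whole second after the job is handed in: The lever is fully down (below 0.06 rad) with the arches closed on the posts; the case lies flat on the tray's floor (within 0.1 rad, its underside less than 8 mm above the tray's, its middle inside the tray), right way up and at rest; pen, cups and spade are within 30 mm of where they were (value of joint lever below 0.06 rad and value of joint arches below 0.03 rad and z of case in the frame of tray between -0.002 and 0.008 m and x of case in the frame of tray between -0.1 and 0.1 m and y of case in the frame of tray between -0.07 and 0.07 m and angle between each of case, tray's own z axis and vertical below 0.1 rad and linear speed of each of case, tray below 0.02 m/s and distance of each of pen, cups, spade from where it was at the start of the episode below 0.03 m); the robot touches nothing.
It fails at once if the case is dropped (falls free of the fingers faster than 0.8 m/s, as from more than 3 cm) (linear speed of case above 0.8 m/s and contact force between the fingers and case below 0.05 N).
It fails at once if pen, cups or spade pushed more than 30 mm (distance of any of pen, cups, spade from where it was at the start of the episode above 0.03 m).
It fails at once if the cups are knocked over (angle between cups's own z axis and vertical above 0.5 rad).
It also fails if it takes over 56 s, if anything falls off the work surface, if the arm or the gripper's body presses on something with over 40 N, if the wrist force passes 120 N, or if a joint passes its speed limit or range.

## Working session

There is one attempt and no reset: what is moved stays moved. The work goes in short steps, Python scripts to look and compute and a tool call to move; the robot and the scene stay as the last step left them, time stands still between calls to the robot, and variables do not carry over. Pictures are saved under pics/ and viewed, at most 10 in all, crops included, and the job is handed in when it is done.

Besides the shell and the picture viewer there is one more tool, called as a command line: name --argument value ..., lists and objects as JSON in quotes. step_arm: Moves the arm, as the interface text tells. Its arguments: {"type":"object","properties":{"motion":{"type":"array","items":{"type":"number"}},"hand":{"type":"number"},"force":{"type":"number"}},"required":["motion"]}

```bash
mkdir -p pics; cat > h.py <<'E'
import numpy as np, cv2, pickle
from bench import robot, viewer
def cam(n):
    c=viewer.read_camera(n); c['f']=c['frame'].shape[0]/2/np.tan(np.radians(c['fov_y'])/2); pickle.dump(c,open(n+'.pkl','wb')); return c
def ld(n): return pickle.load(open(n+'.pkl','rb'))
def ray(c,u,v): 
    d=np.array([(u-c['cx'])/c['f'],(v-c['cy'])/c['f'],1.]); return np.array(c['rotation'])@d
def onz(c,u,v,z):
    d=ray(c,u,v); o=np.array(c['origin']); return o+d*(z-o[2])/d[2]
def proj(c,p):
    q=np.array(c['rotation']).T@(np.array(p)-np.array(c['origin'])); return q[:2]/q[2]*c['f']+[c['cx'],c['cy']]
def cloud(c):
    v,u=np.indices(c['depth'].shape); d=c['depth']
    P=np.stack([(u-c['cx'])/c['f']*d,(v-c['cy'])/c['f']*d,d],-1)
    return P@np.array(c['rotation']).T+np.array(c['origin'])
E
python3 - <<'E'
from h import *
a=cam('top');b=cam('scene')
for c in(a,b): print(c['origin'],np.round(c['rotation'],3).tolist(),c['fov_y'],c['cx'],c['cy'])
cv2.imwrite('pics/top.png',a['frame']);cv2.imwrite('pics/scene.png',b['frame'])
print(robot.read_state())
E
```

```text
[ 0.52204216 -0.05780723  0.93271688] [-3.032, -0.031, -1.596] 48.38891640681204 282.658354394484 214.1708101663836
[1.1042464  0.3221063  1.04219653] [-2.561, 0.004, 2.225] 42.338450246056624 271.18806768179195 210.08433007871272
{'clock': 0.1, 'q': array([ 1.23448974,  0.50824473, -0.23753053,  1.50103873,  0.12570932,
        1.14889895, -0.15481159]), 'joint_vel': array([ 0.00012011, -0.00174081, -0.00132732, -0.00277426,  0.00192995,
       -0.00210156, -0.00073141]), 'joint_torque': array([-4.72916974e-03, -6.21834111e+01, -2.19432950e+00, -2.50203556e+01,
        1.25882085e-02,  7.77612120e-03, -6.87125194e-06]), 'tool_pos': array([ 0.26697034, -0.56461167,  0.23052016]), 'tool_rot': array([-3.13999266e+00,  3.93780569e-05,  4.41810394e-01]), 'wrist_force': array([-0.5390278 , -0.0099717 , -0.22821592]), 'wrist_torque': array([ 0.00489876,  0.02271084, -0.0312884 ]), 'grasp_force': 0.0, 'gripper_width': 0.08521428113633059}
```

```bash
cat >> h.py <<'E'
from scipy.spatial.transform import Rotation as Ro
_c=cam
def cam(n):
    c=_c(n); return fix(c,n)
def fix(c,n):
    c['rotation']=Ro.from_euler('xyz',c['rotation']).as_matrix(); pickle.dump(c,open(n+'.pkl','wb')); return c
E
python3 -c "
from h import *
for n in('top','scene'): fix(ld(n),n); print(ld(n)['rotation'].round(3))"
```

```text
[[-0.026 -0.994  0.108]
 [-0.999  0.022 -0.034]
 [ 0.031 -0.109 -0.994]]
[[-0.608  0.665 -0.434]
 [ 0.794  0.507 -0.336]
 [-0.004 -0.549 -0.836]]
```

View pics/top.png

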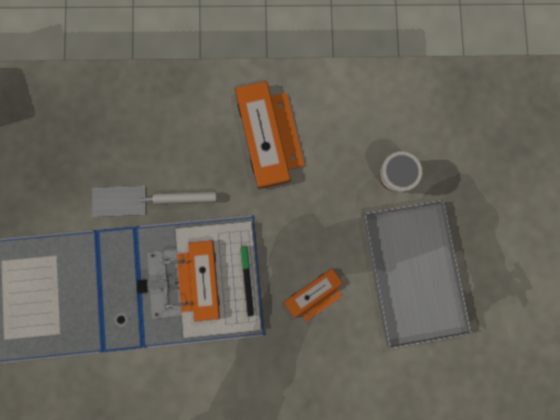

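View pics/scene.png

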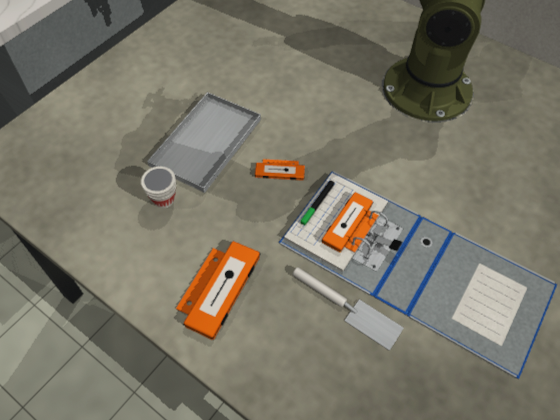

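```bash
cat > m.py <<'E'
from h import *
def orange(c):
    h=cv2.cvtColor(c['frame'],cv2.COLOR_BGR2HSV); m=cv2.inRange(h,(2,150,90),(16,255,255)); return m
if __name__=='__main__':
    for n in('top','scene'):
        c=ld(n); P=cloud(c); 
        print(n)
        # orange cases
        m=orange(c); k,l,s,ce=cv2.connectedComponentsWithStats(m)
        for i in range(1,k):
            if s[i,4]>60: print('or',s[i],ce[i].round(1),P[l==i].reshape(-1,3)[:,2].max().round(4))
        m=cv2.inRange(cv2.cvtColor(c['frame'],cv2.COLOR_BGR2HSV),(0,0,0),(179,255,40))
        k,l,s,ce=cv2.connectedComponentsWithStats(m)
        for i in range(1,k):
            if 30<s[i,4]<900: print('blk',s[i],ce[i].round(1),np.median(P[l==i],0).round(4))
        b=cv2.inRange(cv2.cvtColor(c['frame'],cv2.COLOR_BGR2HSV),(100,140,60),(125,255,255))
        k,l,s,ce=cv2.connectedComponentsWithStats(b)
        for i in range(1,k):
            if s[i,4]>60:
                ys,xs=np.where(l==i); Q=np.array([onz(c,u,v,.003)[:2] for u,v in zip(xs,ys)],np.float32)
                r=cv2.minAreaRect(Q); print('blue',s[i],np.round(cv2.boxPoints(r),4).tolist())
    c=ld('top');P=cloud(c)
    # tray: rim by height
    m=((P[...,2]>.012)&(P[...,2]<.03)&(P[...,1]<-.2)&(P[...,0]<.60)&(P[...,0]>.2)).astype(np.uint8)
    k,l,s,ce=cv2.connectedComponentsWithStats(m)
    for i in range(1,k):
        if s[i,4]>150:
            Q=np.array([onz(c,u,v,.02)[:2] for v,u in zip(*np.where(l==i))],np.float32); r=cv2.minAreaRect(Q); print('tray',s[i],r,np.round(cv2.boxPoints(r),4).tolist())
    # case top, by height on the file
    for (z0,z1,zt) in((.027,.04,.033),):
        m=((P[...,2]>z0)&(P[...,2]<z1)&(orange(c)>0)).astype(np.uint8)
        k,l,s,ce=cv2.connectedComponentsWithStats(m)
        for i in range(1,k):
            if s[i,4]>100:
                Q=np.array([onz(c,u,v,zt)[:2] for v,u in zip(*np.where(l==i))],np.float32); r=cv2.minAreaRect(Q); print('case',s[i],r,np.round(cv2.boxPoints(r),4).tolist())
E
python3 m.py
```

```text
top
or [ 236   82   68  106 3286] [271.3 133.5] 0.9327
or [ 177  241   42   80 1755] [196.9 281.1] 0.9327
or [ 284  269   58   52 1062] [315.6 297.1] 0.9327
blk [262 143   7   7  36] [265.3 145.8] [ 0.7572 -0.0575  0.0265]
blk [244 270   9  45 206] [248.2 292. ] [ 0.4727 -0.0191  0.0285]
blk [137 280  10  13 105] [141.8 285.9] [0.4895 0.1806 0.0327]
blue [132 227   8  53 185] [[0.5016000270843506, 0.20309999585151672], [0.5020999908447266, 0.1932000070810318], [0.6040999889373779, 0.19900000095367432], [0.6035000085830688, 0.20880000293254852]]
blue [ 95 231  11 120 439] [[0.36820000410079956, 0.266400009393692], [0.36880001425743103, 0.25780001282691956], [0.5985999703407288, 0.27309998869895935], [0.5979999899864197, 0.2816999852657318]]
blue [138 293   7  54 192] [[0.37400001287460327, 0.19140000641345978], [0.37450000643730164, 0.18359999358654022], [0.47530001401901245, 0.18960000574588776], [0.4749000072479248, 0.19740000367164612]]
scene
or [255 159  50  21 609] [279.9 169.3] 1.0422
or [ 322  193   56   59 1315] [351.8 225.4] 1.0422
or [ 176  241   84   98 3059] [214.8 288.4] 
[... 709 characters left out ...]
.583299994468689, 0.5059999823570251], [0.5830000042915344, 0.5097000002861023]]
tray [366 222 105 127 664] ((0.48924484848976135, -0.3491736650466919), (0.24282146990299225, 0.16398604214191437), 8.077609062194824) [[0.35749998688697815, -0.2851000130176544], [0.3806000053882599, -0.4474000036716461], [0.6209999918937683, -0.4133000075817108], [0.5978999733924866, -0.250900000333786]]
case [ 189  241   30   80 1150] ((0.4976333975791931, 0.06592094153165817), (0.1467837542295456, 0.047903258353471756), 4.484524726867676) [[0.42260000109672546, 0.08410000056028366], [0.4262999892234802, 0.03629999980330467], [0.572700023651123, 0.04780000075697899], [0.5688999891281128, 0.09549999982118607]]
```

step_arm --motion '[0,0,0,-0.0424,0,0,0,-0.0424,0,0,0,-0.0424,0,0,0,-0.0424,0,0,0,-0.0424]' --hand 0.5 --force 40

```text
clock: 0.6
tool_pos: [0.267, -0.5648, 0.2308]
tool_rot: [-3.141, -0.001, 1.113]
wrist_force: [-0.8, 0.1, -0.2]
gripper_width: 0.0429
grasp_force: 0.0
```

step_arm --motion '[0,0,0,-0.0424,0,0,0,-0.0424,0,0,0,-0.0424,0,0,0,-0.0424,0.02,0.04,0,0]'

```text
clock: 1.1
tool_pos: [0.2923, -0.5502, 0.23]
tool_rot: [-3.137, 0.0, 1.637]
wrist_force: [-0.5, 0.1, 0.2]
gripper_width: 0.0428
grasp_force: 0.0
```

step_arm --motion '[0.03,0.05,0,0,0.03,0.05,0,0,0.03,0.05,0,0,0.03,0.05,0,0,0.05,0.03,0,0]'

```text
clock: 1.6
tool_pos: [0.4744, -0.3977, 0.2303]
tool_rot: [3.141, -0.001, 1.64]
wrist_force: [0.9, 0.1, -0.2]
gripper_width: 0.0428
grasp_force: 0.0
```

step_arm --motion '[0.05,0.02,0,0,0.05,0.02,0,0,0.05,0,0,0,0.05,0,0,0,0.05,0,0,0]'

```text
clock: 2.1
tool_pos: [0.4896, -0.1948, 0.2309]
tool_rot: [-3.141, -0.0, 1.641]
wrist_force: [0.4, 0.2, -1.2]
gripper_width: 0.043
grasp_force: 0.0
```

step_arm --motion '[0.05,0.003,0,0,0.05,0.003,0,0,0.05,0.003,0,0,0.05,0.003,0,0,0.05,0.003,0,0]'

```text
clock: 2.6
tool_pos: [0.4876, 0.0052, 0.2312]
tool_rot: [-3.141, 0.0, 1.64]
wrist_force: [0.8, 0.7, 0.1]
gripper_width: 0.0427
grasp_force: 0.0
```

step_arm --motion '[0.05,0.003,0,0,0.05,0.003,0,0,0.05,0.003,0.02,0,0.05,0.003,0.02,0,0.028,0.005,0.02,0]'

```text
clock: 3.1
tool_pos: [0.488, 0.1904, 0.1829]
tool_rot: [3.141, -0.002, 1.644]
wrist_force: [0.9, -0.4, 0.0]
gripper_width: 0.0428
grasp_force: 0.0
```

```bash
python3 - <<'E'
from h import *
s=robot.read_state(); print(s['tool_pos'],s['tool_rot'],s['q'].round(2))
c=cam('wrist'); print(c['origin'],c['rotation'].round(2),c['f'],proj(c,s['tool_pos']))
cv2.imwrite('pics/w1.png',c['frame'])
E
```

```text
[0.4879868  0.19039645 0.18287325] [ 3.14138119e+00 -1.63717626e-03  1.64398832e+00] [ 0.03  0.45 -0.66  1.83  0.33  0.97 -0.7 ]
[0.48279578 0.26202834 0.3250105 ] [[ 1.    0.07  0.02]
 [ 0.07 -0.96 -0.28]
 [ 0.    0.28 -0.96]] 341.47454337225577 [280.58025753 272.23127263]
```

View pics/w1.png

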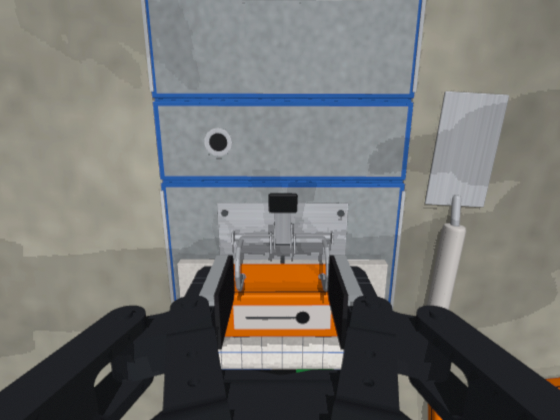

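```bash
python3 - <<'E'
from h import *
c=ld('wrist'); P=cloud(c)
print('pad',onz(c,283,203,.033),P[203,283], 'padL/R',onz(c,269,203,.033),onz(c,297,203,.033))
for n,(u0,v0,u1,v1,z) in dict(h1=(164,182,403,182,.003),h2=(155,100,412,100,.003)).items():
    a=onz(c,u0,v0,z);b=onz(c,u1,v1,z); print(n,a,b,np.degrees(np.arctan2(*(b-a)[1::-1])))
m=cv2.inRange(c['frame'][190:215,260:310],(0,0,0),(45,45,45)); ys,xs=np.where(m>0); print(xs.min()+260,xs.max()+260,ys.min()+190,ys.max()+190,len(xs))
print('pad top/bot',onz(c,283,ys.min()+190-.5,.033),onz(c,283,ys.max()+190.5,.036))
b=cv2.inRange(cv2.cvtColor(c['frame'],cv2.COLOR_BGR2HSV),(100,140,60),(125,255,255))
for r0,r1 in((90,112),(170,195)):
    ys,xs=np.where(b[r0:r1,170:400]>0); p=np.polyfit(xs+170,ys+r0,1)
    a=onz(c,170,np.polyval(p,170),.003);e=onz(c,400,np.polyval(p,400),.003);d=e-a
    yaw=np.arctan2(d[1],d[0]); nrm=np.array([-np.sin(yaw),np.cos(yaw)]); print('strip',a,e,np.degrees(yaw),'offset at x=.49',np.interp(.49,[a[0],e[0]],[a[1],e[1]]))
E
```

```text
pad [0.49072461 0.18245772 0.033     ] [0.49071663 0.18253782 0.03329396] padL/R [0.47834647 0.18156311 0.033     ] [0.50310312 0.18335235 0.033     ]
h1 [0.37602189 0.18689177 0.003     ] [0.60494528 0.20344203 0.003     ] 4.135064047032116
h2 [0.36972781 0.26166028 0.003     ] [0.60005901 0.27833136 0.003     ] 4.139776133343896
269 296 195 211 443
pad top/bot [0.49015006 0.19019116 0.033     ] [0.49122011 0.17550937 0.036     ]
strip [0.38318111 0.26333494 0.003     ] [0.58924788 0.27786573 0.003     ] 4.033532463404965 offset at x=.49 0.27086726971220065
strip [0.38177664 0.18779782 0.003     ] [0.60198787 0.20371834 0.003     ] 4.135094741299286 offset at x=.49 0.1956220023072632
```

step_arm --motion '[-0.005,0.003,0.03,0,0,0,0.04,0,0,0,0.04,0,0,0,0.03,0,0,0,0.02,0]'

```text
clock: 3.65
tool_pos: [0.4907, 0.182, 0.0533]
tool_rot: [-3.139, 0.001, 1.64]
wrist_force: [0.7, 0.1, -0.8]
gripper_width: 0.043
grasp_force: 0.0
```

step_arm --motion '[0,0,0.02,0,0,0,0.02,0,0,0,0.011,0,0,0,0,0,0,0,0,0]'

```text
clock: 4.15
tool_pos: [0.4917, 0.1829, 0.0148]
tool_rot: [3.142, -0.0, 1.641]
wrist_force: [-0.6, -0.5, -0.3]
gripper_width: 0.0431
grasp_force: 0.0
```

step_arm --motion '[0,0,0,0,0,0,0,0,0,0,0,0,0,0,0,0,0,0,0,0]' --hand 0 --force 50

```text
clock: 4.65
tool_pos: [0.4904, 0.183, 0.0154]
tool_rot: [-3.141, 0.0, 1.641]
wrist_force: [-5.3, 0.0, 6.0]
gripper_width: 0.0242
grasp_force: 48.6
```

step_arm --motion '[-0.001,0,-0.004,0,-0.002,0,-0.004,0,-0.002,0,-0.004,0,-0.002,0,-0.004,0,-0.003,0,-0.004,0]'

```text
clock: 5.15
tool_pos: [0.4911, 0.1739, 0.0303]
tool_rot: [-3.139, 0.001, 1.64]
wrist_force: [-4.2, -0.9, -8.4]
gripper_width: 0.0241
grasp_force: 49.4
```

step_arm --motion '[-0.003,0,-0.004,0,-0.003,0,-0.004,0,-0.003,0,-0.003,0,0,0,0,0,0,0,0,0]'

```text
clock: 5.65
tool_pos: [0.4917, 0.165, 0.0394]
tool_rot: [-3.139, 0.004, 1.639]
wrist_force: [-5.6, -4.8, -3.6]
gripper_width: 0.0244
grasp_force: 49.8
```

step_arm --motion '[0,0,0,0,0,0,0,0,0,0,0,0,0,0,-0.02,0,0,0,-0.04,0]' --hand 0.43

```text
clock: 6.15
tool_pos: [0.4921, 0.1674, 0.0867]
tool_rot: [-3.139, 0.0, 1.641]
wrist_force: [-0.1, -0.2, 0.8]
gripper_width: 0.0367
grasp_force: 0.0
```

step_arm --motion '[0,0,-0.05,0,0,0,-0.05,0,0,0,-0.04,0,0,0,0,0,0,0,0,0]'

```text
clock: 6.65
tool_pos: [0.4934, 0.1678, 0.2003]
tool_rot: [3.139, -0.0, 1.64]
wrist_force: [0.6, -0.8, -0.9]
gripper_width: 0.0368
grasp_force: 0.0
```

```bash
python3 - <<'E'
from h import *
s=robot.read_state(); print(s['tool_pos'],s['tool_rot'],s['q'].round(2))
c=cam('wrist'); t=cam('scene')
cv2.imwrite('pics/w2.png',np.hstack([cv2.resize(c['frame'][100:400,60:500],(400,273)),cv2.resize(t['frame'][140:350,240:560],(400,273))]))
E
```

```text
[0.49340645 0.16781676 0.20025602] [ 3.13862805e+00 -2.20397936e-04  1.64022137e+00] [ 0.09  0.43 -0.68  1.82  0.32  1.   -0.65]
```

View pics/w2.png

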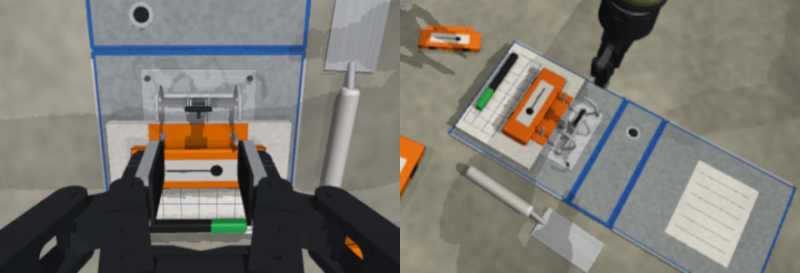

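step_arm --motion '[-0.043,-0.003,0,0,-0.043,0,0,0,-0.042,0,0,0,0,0,0,0.0454,0,0,0,0.0454]' --hand 0.76

```text
clock: 7.25
tool_pos: [0.497, 0.0635, 0.1978]
tool_rot: [-3.139, 0.001, 1.347]
wrist_force: [-0.8, 0.9, -0.1]
gripper_width: 0.0649
grasp_force: 0.0
```

step_arm --motion '[0,0,0,0.0454,0,0,0,0.0454,0,0,0,0.0454,0,0,0,0.0454,0,0,0,0.0454]'

```text
clock: 7.75
tool_pos: [0.4968, 0.0652, 0.198]
tool_rot: [-3.14, 0.002, 0.637]
wrist_force: [-0.2, 0.3, -0.3]
gripper_width: 0.0649
grasp_force: 0.0
```

step_arm --motion '[0,0,0,0.0454,0,0,0,0.0454,0,0,0,0.0454,0,0,0,0.0454,0,0,0,0]'

```text
clock: 8.25
tool_pos: [0.4968, 0.0654, 0.1981]
tool_rot: [3.141, 0.002, 0.07]
wrist_force: [0.3, 0.3, 0.2]
gripper_width: 0.0647
grasp_force: 0.0
```

```bash
python3 - <<'E'
from h import *
from m import orange
s=robot.read_state(); print(s['tool_pos'],s['tool_rot'],s['q'].round(2),s['gripper_width'])
c=cam('wrist'); P=cloud(c); cv2.imwrite('pics/w3.png',c['frame'])
m=((orange(c)>0)&(abs(P[...,2]-.033)<.005)&(abs(P[...,1]-.065)<.06)).astype(np.uint8)
Q=np.array([onz(c,u,v,.033)[:2] for v,u in zip(*np.where(m))],np.float32); r=cv2.minAreaRect(Q); print(r,cv2.boxPoints(r))
E
```

```text
[0.49681823 0.06541873 0.1981375 ] [3.14111144e+00 2.14517993e-03 7.00562241e-02] [ 0.02  0.35 -0.28  1.87  0.12  0.94 -1.81] 0.06465722512175047
((0.49892857670783997, 0.07197533547878265), (0.14718522131443024, 0.05772053450345993), 4.055688381195068) [[0.42347908 0.09555841]
 [0.42756146 0.03798243]
 [0.5743781  0.04839226]
 [0.5702957  0.10596824]]
```

View pics/w3.png

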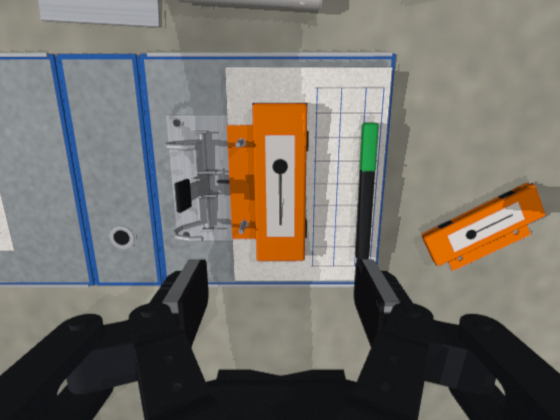

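```bash
python3 - <<'E'
from h import *
c=ld('wrist')
print(onz(c,253,182,.033),onz(c,306,182,.033),onz(c,280,103,.033),onz(c,280,261,.033))
print('fingers mid:',proj(c,[.4968,.0654,.1981]),'posts',onz(c,240,144,.042),onz(c,241,226,.042))
E
```

```text
[0.50205357 0.09138333 0.033     ] [0.50540054 0.04293618 0.033     ] [0.57273089 0.07143535 0.033     ] [0.42486408 0.06129088 0.033     ]
fingers mid: [281.25891292 272.15504306] posts [0.53658259 0.10348553 0.042     ] [0.46185174 0.09993182 0.042     ]
```

step_arm --motion '[0.0026,-0.0014,0.04,0,0,0,0.05,0,0,0,0.05,0,0,0,0.03,0,0,0,0.02,0]'

```text
clock: 8.8
tool_pos: [0.4979, 0.0665, 0.0447]
tool_rot: [-3.141, 0.004, 0.077]
wrist_force: [0.3, 0.6, 0.7]
gripper_width: 0.065
grasp_force: 0.0
```

step_arm --motion '[0,0,0.016,0,0,0,0.01,0,0,0,0.005,0,0,0,0,0,0,0,0,0]'

```text
clock: 9.3
tool_pos: [0.4997, 0.0667, 0.0229]
tool_rot: [-3.141, -0.001, 0.072]
wrist_force: [0.3, 0.1, -0.4]
gripper_width: 0.065
grasp_force: 0.0
```

step_arm --motion '[0,0,0,0,0,0,0,0,0,0,0,0,0,0,0,0,0,0,0,0]' --hand 0 --force 40

```text
clock: 9.8
tool_pos: [0.4998, 0.0667, 0.0234]
tool_rot: [3.142, -0.001, 0.072]
wrist_force: [-1.7, -1.1, 5.8]
gripper_width: 0.0466
grasp_force: 41.1
```

step_arm --motion '[0,0,-0.01,0,0,0,-0.015,0,0,0,-0.02,0,0,0,-0.02,0,0,0,-0.02,0]'

```text
clock: 10.3
tool_pos: [0.4993, 0.0666, 0.092]
tool_rot: [-3.142, -0.0, 0.072]
wrist_force: [0.4, 1.4, -1.8]
gripper_width: 0.0467
grasp_force: 42.1
```

step_arm --motion '[0,0,-0.02,0,0,0,-0.015,0,0,0,-0.01,0,0,0,0,0,0,0,0,0]'

```text
clock: 10.8
tool_pos: [0.4992, 0.0666, 0.1265]
tool_rot: [3.142, -0.0, 0.072]
wrist_force: [-0.1, -0.2, -2.5]
gripper_width: 0.0467
grasp_force: 42.2
```

```bash
python3 - <<'E'
from h import *
s=robot.read_state(); print(s['tool_pos'],s['tool_rot'],s['wrist_force'],s['gripper_width'],s['grasp_force'])
t=cam('scene'); a=cam('top'); c=cam('wrist')
cv2.imwrite('pics/w4.png',np.hstack([cv2.resize(t['frame'][140:350,240:560],(400,273)),cv2.resize(c['frame'],(400,273))]))
# tray edges in top: rim brightness crop
P=cloud(a); m=((P[...,2]>.012)&(P[...,2]<.03)&(P[...,1]<-.22)&(P[...,0]<.68)&(P[...,0]>.2)).astype(np.uint8)
k,l,st,ce=cv2.connectedComponentsWithStats(m,connectivity=8)
for i in range(1,k):
    if st[i,4]>80: print(st[i], np.round(P[l==i].min(0),3),np.round(P[l==i].max(0),3))
for u,v in((362,210),(444,202),(470,334),(390,346)): print(onz(a,u,v,.02))
E
```

```text
[0.49922747 0.06657567 0.12651825] [ 3.14156274e+00 -1.12348515e-05  7.16569038e-02] [-0.07430934 -0.15234424 -2.48637394] 0.04674284055092949 42.192397713661194
[364 201 107 148 850] [ 0.358 -0.447  0.012] [ 0.641 -0.25   0.025]
[ 0.62617443 -0.24627694  0.02      ]
[ 0.63862138 -0.41133318  0.02      ]
[ 0.38006093 -0.44582677  0.02      ]
[ 0.36223587 -0.28872015  0.02      ]
```

View pics/w4.png

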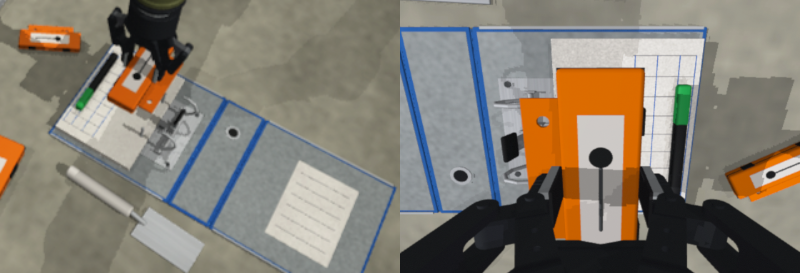

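step_arm --motion '[-0.002,0.025,0,0,-0.003,0.045,0,0,-0.003,0.048,0,0,-0.003,0.048,0,0,-0.003,0.048,0,0]'

```text
clock: 11.45
tool_pos: [0.5001, -0.1063, 0.1259]
tool_rot: [-3.141, 0.001, 0.072]
wrist_force: [0.7, 0.0, -2.5]
gripper_width: 0.0467
grasp_force: 42.2
```

step_arm --motion '[-0.003,0.048,0,0,-0.003,0.048,0,0,-0.003,0.048,0,0,-0.003,0.048,0,0,-0.003,0.048,0,0]'

```text
clock: 11.95
tool_pos: [0.5018, -0.2987, 0.1257]
tool_rot: [-3.141, 0.001, 0.072]
wrist_force: [0.7, -0.7, -2.1]
gripper_width: 0.0467
grasp_force: 42.2
```

step_arm --motion '[-0.003,0.044,0,0,-0.001,0.029,0,0,0,0,0,-0.0113,0,0,0,-0.012,0,0,0,0]'

```text
clock: 12.45
tool_pos: [0.5031, -0.3547, 0.1256]
tool_rot: [-3.14, 0.001, 0.147]
wrist_force: [-0.4, 1.2, -1.8]
gripper_width: 0.0467
grasp_force: 42.2
```

```bash
python3 - <<'E'
from h import *
s=robot.read_state(); print(s['tool_pos'],s['tool_rot'],s['wrist_force'],s['gripper_width'],s['grasp_force'])
c=cam('wrist'); cv2.imwrite('pics/w5.png',c['frame'])
E
```

```text
[ 0.50308671 -0.35473901  0.12562685] [-3.13982512e+00  8.36586791e-04  1.46611834e-01] [-0.43219362  1.20814835 -1.84918133] 0.0466773046404648 42.168819308280945
```

View pics/w5.png

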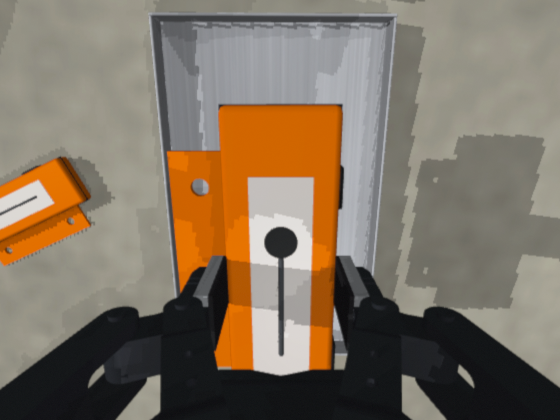

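step_arm --motion '[0,0,0.025,0,0,0,0.035,0,0,0,0.035,0,0,0,0.025,0,0,0,0.012,0]'

```text
clock: 13.0
tool_pos: [0.5024, -0.3543, 0.0188]
tool_rot: [-3.139, 0.002, 0.145]
wrist_force: [-0.4, 0.4, -1.6]
gripper_width: 0.0467
grasp_force: 42.1
```

step_arm --motion '[0,0,0.004,0,0,0,0.003,0,0,0,0.002,0,0,0,0.002,0,0,0,0,0]'

```text
clock: 13.5
tool_pos: [0.5034, -0.3559, 0.0125]
tool_rot: [3.141, -0.001, 0.145]
wrist_force: [-0.6, 1.1, -2.5]
gripper_width: 0.0467
grasp_force: 42.1
```

step_arm --motion '[0,0,0.0015,0,0,0,0.001,0,0,0,0,0,0,0,0,0,0,0,0,0]'

```text
clock: 14.0
tool_pos: [0.5034, -0.3559, 0.0105]
tool_rot: [3.141, -0.0, 0.145]
wrist_force: [-1.0, 0.0, 4.6]
gripper_width: 0.0467
grasp_force: 42.8
```

Contact; release gently and back off straight up.

step_arm --motion '[0,0,0,0,0,0,0,0,0,0,0,0,0,0,0,0,0,0,0,0]' --hand 0.74

```text
clock: 14.5
tool_pos: [0.5033, -0.3557, 0.01]
tool_rot: [-3.141, 0.0, 0.145]
wrist_force: [0.4, -1.1, 0.2]
gripper_width: 0.0632
grasp_force: 0.0
```

step_arm --motion '[0,0,-0.02,0,0,0,-0.04,0,0,0,-0.05,0,0,0,-0.05,0,0,0,-0.05,0]'

```text
clock: 15.0
tool_pos: [0.503, -0.3556, 0.1797]
tool_rot: [-3.141, 0.0, 0.145]
wrist_force: [1.4, -0.4, -0.1]
gripper_width: 0.0632
grasp_force: 0.0
```

```bash
python3 - <<'E'
from h import *
from m import orange
s=robot.read_state(); print(s['tool_pos'],s['tool_rot'],s['wrist_force'],s['gripper_width'],s['grasp_force'])
c=cam('top'); P=cloud(c)
m=((orange(c)>0)&(P[...,1]<-.26)&(P[...,1]>-.46)&(P[...,0]<.6)&(P[...,2]<.1))
Q=P[m]; print(len(Q), np.median(Q[Q[:,2]>.014],0) if len(Q) else '', np.percentile(Q[:,2],[5,25,50,75,95]))
cv2.imwrite('pics/t2.png',c['frame'])
w=cam('wrist'); cv2.imwrite('pics/w6.png',w['frame'])
E
```

```text
[ 0.50301407 -0.35556106  0.179657  ] [-3.14133507e+00  5.03715577e-05  1.44971044e-01] [ 1.42731281 -0.352167   -0.05949017] 0.06322874732900799 0.0
1761 [ 0.50696456 -0.34777408  0.01978842] [0.0032411  0.00579425 0.01786223 0.02010016 0.02204993]
```

View pics/t2.png

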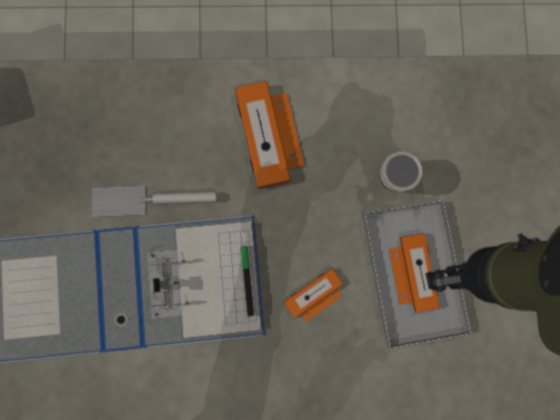

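step_arm --motion '[0,0,0,-0.0433,0,0,0,-0.0433,0,0,0,-0.0433,0,0,0,-0.0433,0,0,0,-0.0433]' --hand 0 --force 20

```text
clock: 15.6
tool_pos: [0.503, -0.3556, 0.1774]
tool_rot: [-3.141, 0.0, 0.831]
wrist_force: [-0.5, 0.1, -0.3]
gripper_width: -0.0003
grasp_force: 0.0
```

step_arm --motion '[0,0,0,-0.0433,0,0,0,-0.0433,0,0,0,-0.0433,0,0,0,-0.0433,0,0,0,-0.0433]'

```text
clock: 16.1
tool_pos: [0.503, -0.3556, 0.1774]
tool_rot: [-3.141, -0.0, 1.511]
wrist_force: [0.3, -0.9, -0.2]
gripper_width: -0.0002
grasp_force: 0.0
```

step_arm --motion '[0,0,0,-0.0433,0.025,0.0027,0,0,0.046,0.0027,0,0,0.048,0.0027,0,0,0.048,0.0027,0,0]'

```text
clock: 16.6
tool_pos: [0.502, -0.2206, 0.1774]
tool_rot: [-3.141, -0.001, 1.64]
wrist_force: [0.5, 1.0, 0.5]
gripper_width: -0.0001
grasp_force: 0.0
```

step_arm --motion '[0.048,0.0027,0,0,0.048,0.0027,0,0,0.048,0.0027,0,0,0.048,0.0027,0,0,0.048,0.0027,0,0]'

```text
clock: 17.1
tool_pos: [0.4992, -0.0282, 0.1777]
tool_rot: [-3.141, -0.0, 1.641]
wrist_force: [1.1, 0.6, 0.3]
gripper_width: 0.0
grasp_force: 0.0
```

step_arm --motion '[0.048,0.0027,0,0,0.048,0.0027,0,0,0.045,0,0,0,0.035,0,0,0,0,0,0,0]'

```text
clock: 17.6
tool_pos: [0.4933, 0.116, 0.1782]
tool_rot: [3.141, -0.003, 1.648]
wrist_force: [-0.5, -1.1, 0.4]
gripper_width: 0.0
grasp_force: 0.0
```

```bash
python3 - <<'E'
from h import *
s=robot.read_state(); print(s['tool_pos'],s['tool_rot'],s['wrist_force'],s['gripper_width'],s['q'].round(2))
t=cam('scene'); c=cam('wrist')
print(proj(c,s['tool_pos']))
cv2.imwrite('pics/w7.png',np.hstack([cv2.resize(t['frame'][140:350,240:560],(400,273)),cv2.resize(c['frame'],(400,300))[:273]]))
E
```

```text
[0.49325808 0.11603387 0.17819803] [ 3.14099118e+00 -2.73579583e-03  1.64788574e+00] [-0.51851051 -1.10812853  0.42284338] 2.3782353478470276e-05 [ 0.23  0.45 -0.74  1.88  0.36  0.95 -0.6 ]
[280.32142414 267.02130176]
```

View pics/w7.png

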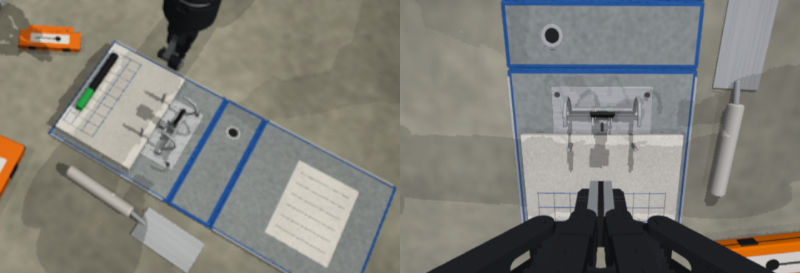

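step_arm --motion '[0,0.003,0.035,0,0,0,0.045,0,0,0,0.04,0,0,0,0.0265,0,0,0,0,0]'

```text
clock: 18.2
tool_pos: [0.4948, 0.1089, 0.0582]
tool_rot: [-3.136, 0.002, 1.639]
wrist_force: [-0.1, 0.3, 0.5]
gripper_width: 0.0
grasp_force: 0.0
```

step_arm --motion '[0.01,0,0,0,0.011,0,0,0,0.0075,0,0.002,0,0.0075,0,0.002,0,0,0,0,0]'

```text
clock: 18.7
tool_pos: [0.4955, 0.1399, 0.0589]
tool_rot: [3.139, 0.002, 1.641]
wrist_force: [0.6, -5.2, 7.9]
gripper_width: 0.0003
grasp_force: 3.8
```

step_arm --motion '[0.006,0,0.003,0,0.0066,0,0.0043,0,0.0052,0,0.0055,0,0.0052,0,0.006,0,0,0,0,0]'

```text
clock: 19.2
tool_pos: [0.4944, 0.1598, 0.0439]
tool_rot: [3.138, -0.001, 1.642]
wrist_force: [0.7, 0.7, 6.1]
gripper_width: 0.0002
grasp_force: 2.2
```

step_arm --motion '[0.005,0,0.004,0,0.004,0,0.005,0,0.001,0,0.004,0,0,0,0,0,0,0,0,0]'

```text
clock: 19.7
tool_pos: [0.4923, 0.1666, 0.0321]
tool_rot: [-3.141, -0.0, 1.642]
wrist_force: [0.4, 0.7, 0.2]
gripper_width: -0.0002
grasp_force: 0.0
```

step_arm --motion '[0,0,0.002,0,0,0,0.002,0,0,0,0.001,0,0,0,0,0,0,0,0,0]'

```text
clock: 20.2
tool_pos: [0.4928, 0.1668, 0.03]
tool_rot: [3.14, 0.0, 1.641]
wrist_force: [-4.5, -2.4, 22.0]
gripper_width: -0.0004
grasp_force: 10.7
```

Firm stop at 22 N; retreat and check.

step_arm --motion '[0,0,-0.02,0,0,0,-0.04,0,0,0,-0.05,0,0,0,-0.05,0,-0.04,0,-0.03,0]'

```text
clock: 20.7
tool_pos: [0.4952, 0.1392, 0.1836]
tool_rot: [3.137, -0.004, 1.648]
wrist_force: [0.7, -0.1, 0.2]
gripper_width: -0.0001
grasp_force: 0.0
```

step_arm --motion '[-0.045,0,0,0,-0.045,0,0,0,0,0,0,0,0,0,0,0,0,0,0,0]'

```text
clock: 21.2
tool_pos: [0.4998, 0.0637, 0.1803]
tool_rot: [3.141, -0.001, 1.642]
wrist_force: [0.1, 0.3, 0.5]
gripper_width: -0.0001
grasp_force: 0.0
```

```bash
python3 - <<'E'
from h import *
s=robot.read_state(); print(s['tool_pos'],s['wrist_force'],s['clock'])
t=cam('scene'); c=cam('wrist'); P=cloud(c)
m=cv2.inRange(cv2.cvtColor(t['frame'],cv2.COLOR_BGR2HSV),(0,0,0),(179,255,40)); k,l,st,ce=cv2.connectedComponentsWithStats(m)
Q=cloud(t)
for i in range(1,k):
    if 30<st[i,4]<400 and 370<ce[i][0]<420 and 200<ce[i][1]: print('blk',st[i],ce[i],np.median(Q[l==i],0))
cv2.imwrite('pics/w8.png',np.hstack([cv2.resize(t['frame'][60:340,120:520],(400,280)),cv2.resize(c['frame'],(373,280))]))
E
```

```text
[0.49983484 0.06372233 0.18030316] [0.08035277 0.3387256  0.50266209] 21.2
blk [390 240  11  10  73] [394.95890411 244.46575342] [0.49044646 0.17968104 0.03353573]
```

View pics/w8.png

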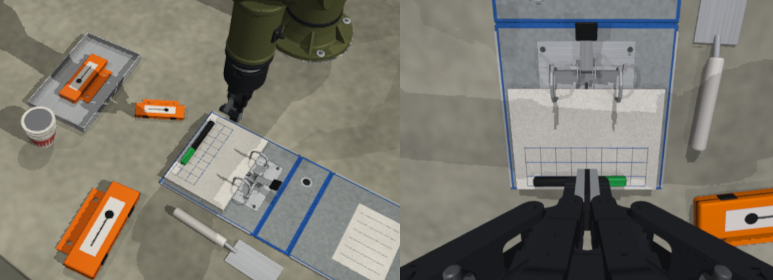

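The lever pad is back at its starting pixel (395, 244) in the scene view, the arches are closed, and the case lies in the tray. The pen, cups and spade look unmoved, so I am handing in.

```bash
python3 -c "
from bench import robot
print(robot.sign_off())"
```

```text
the job is handed in; nothing more can be done
None
```

I handed the job in at about 21 s on the robot's clock: the case lies flat in the tray, the lever is pressed down with the arches closed, and the pen, cups and spade look unmoved in the last pictures. Sign-off returned no verdict.

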